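# Hang the slide racks to dry

### The job

First turn all three swivel hooks of the drying station so that they point straight out of its front, over the drip tray. Then hang every slide rack by its wire bail in the dip of a hook, one rack to a hook, and when all of them hang, turn the dial so that its white pointer line stands at the long broad bar of the scale. Leave the flat dark case and the petri dish where they stand.

Things in the scene. Friction and masses are not known exactly. Their poses are not given: they have to be found in the camera images.
- station: fixed warm-air drip-drying station: a white housing (front part 55 mm high) carrying three upright posts in a row, a steel drip tray 72 mm deep along its front, a dial on the higher rear part (top 90 mm). Origin on the bench on the line of the posts; -x points out of the front, over the tray. Posts at local (0, 70), (0, 0), (0, -70) mm; tray x = -22 to -94 mm; dial axis (105, -35) mm
- hook0 (a joint): turning angle (rad) of the swivel hook on the left (as seen from the front) post about its vertical post: 0 = hook points straight out of the station's front over the drip tray, positive = anticlockwise seen from above, range -1.7 to 1.7. It stays where it is left (friction about 0.08 N m)
- hook0_wing (a point): centre of the black wing on top of the swivel of hook0, on the turning axis, 246 mm above the bench: an upright bar 12 mm thick, 44 mm long along the hook's direction, 32 mm tall, made to be gripped from above and turned; its x axis is the long way of the wing, -x towards the hook's tip
- hook0_seat (a point): the spot where a hung bail wire's centre rests on hook0, 215 mm above the bench and 60 mm from the turning axis. The hook is an 8 mm bar that leaves the swivel at its own -x side, dips here into a saddle and turns up into a tip 14 mm farther out, whose top is 21 mm above this point; -x points towards the tip
- hook1 (a joint): turning angle (rad) of the swivel hook on the middle post about its vertical post: 0 = hook points straight out of the station's front over the drip tray, positive = anticlockwise seen from above, range -1.7 to 1.7. It stays where it is left (friction about 0.08 N m)
- hook1_wing (a point): centre of the black wing on top of the swivel of hook1, on the turning axis, 246 mm above the bench: an upright bar 12 mm thick, 44 mm long along the hook's direction, 32 mm tall, made to be gripped from above and turned; its x axis is the long way of the wing, -x towards the hook's tip
- hook1_seat (a point): the spot where a hung bail wire's centre rests on hook1, 215 mm above the bench and 60 mm from the turning axis. The hook is an 8 mm bar that leaves the swivel at its own -x side, dips here into a saddle and turns up into a tip 14 mm farther out, whose top is 21 mm above this point; -x points towards the tip
- hook2 (a joint): turning angle (rad) of the swivel hook on the right post about its vertical post: 0 = hook points straight out of the station's front over the drip tray, positive = anticlockwise seen from above, range -1.7 to 1.7. It stays where it is left (friction about 0.08 N m)
- hook2_wing (a point): centre of the black wing on top of the swivel of hook2, on the turning axis, 246 mm above the bench: an upright bar 12 mm thick, 44 mm long along the hook's direction, 32 mm tall, made to be gripped from above and turned; its x axis is the long way of the wing, -x towards the hook's tip
- hook2_seat (a point): the spot where a hung bail wire's centre rests on hook2, 215 mm above the bench and 60 mm from the turning axis. The hook is an 8 mm bar that leaves the swivel at its own -x side, dips here into a saddle and turns up into a tip 14 mm farther out, whose top is 21 mm above this point; -x points towards the tip
- rack0_fin (a point): centre of the grey grip fin on top of a steel slide rack (two or three alike; may be absent): fin 30 mm long (x), 12 thick (y), 32 tall, centre 162 mm above the rack's foot, on a thin neck. Basket 50 x 48 mm (x, y), 45 mm tall; above it an upright bail of 6 mm wire in the y-z plane, sides at y = +-22.5 mm, roof-shaped; window under it 70 mm high in the middle, 39 mm wide. About 0.14 kg
- rack0_top (a point): middle of that rack's bail wire (wire centre), 120 mm above its foot, 42 mm below the fin's centre; a rack hangs on a hook by this point; same axes as the fin's
- rack1_fin (a point): centre of the grey grip fin on top of a steel slide rack (two or three alike; may be absent): fin 30 mm long (x), 12 thick (y), 32 tall, centre 162 mm above the rack's foot, on a thin neck. Basket 50 x 48 mm (x, y), 45 mm tall; above it an upright bail of 6 mm wire in the y-z plane, sides at y = +-22.5 mm, roof-shaped; window under it 70 mm high in the middle, 39 mm wide. About 0.14 kg
- rack1_top (a point): middle of that rack's bail wire (wire centre), 120 mm above its foot, 42 mm below the fin's centre; a rack hangs on a hook by this point; same axes as the fin's
- rack2_fin (a point): centre of the grey grip fin on top of a steel slide rack (two or three alike; may be absent): fin 30 mm long (x), 12 thick (y), 32 tall, centre 162 mm above the rack's foot, on a thin neck. Basket 50 x 48 mm (x, y), 45 mm tall; above it an upright bail of 6 mm wire in the y-z plane, sides at y = +-22.5 mm, roof-shaped; window under it 70 mm high in the middle, 39 mm wide. About 0.14 kg
- rack2_top (a point): middle of that rack's bail wire (wire centre), 120 mm above its foot, 42 mm below the fin's centre; a rack hangs on a hook by this point; same axes as the fin's
- dial (a joint): angle (rad) of the dial on top of the station's rear part about its vertical axis: 0 = white pointer line at the black dot at the front, positive = clockwise seen from above, range -3.1 to 3.1. Short ticks every 30 degrees; the one long broad bar is at 2.094 (120 degrees clockwise from the dot). Stays where it is left (friction about 0.04 N m)
- dial_grip (a point): centre of the dial's black bar grip, on its axis, 112 mm above the bench: bar 46 mm long, 12 mm thick, 26 mm tall (top 123 mm above the bench); x axis along the bar, its -x end carries the white pointer line
- slide_box: bystander: flat dark case 37 x 82 x 14 mm, origin at its underside
- petri_dish: bystander: clear petri dish with pink medium, 61 mm across, 15 mm tall, origin at its underside
Not all that is in view belongs to the job. Leave any green look-alike of the part that bears rack1_fin alone.

How it is judged:
On the way, in this order (a step that is already met when the one before it is completed fails the run):
1. all three hooks point out of the front over the tray (value of joint hook0 between -0.17 and 0.17 rad and value of joint hook1 between -0.17 and 0.17 rad and value of joint hook2 between -0.17 and 0.17 rad), for 0.2 s.
2. every rack hangs on a hook (all of step 1 and (distance between rack0_top and hook0_seat below 0.016 m or distance between rack0_top and hook1_seat below 0.016 m or distance between rack0_top and hook2_seat below 0.016 m) and angle between each of rack0_top, rack1_top, rack2_top's own z axis and vertical below 0.4 rad and (distance between rack1_top and hook0_seat below 0.016 m or distance between rack1_top and hook1_seat below 0.016 m or distance between rack1_top and hook2_seat below 0.016 m) and (distance between rack2_top and hook0_seat below 0.016 m or distance between rack2_top and hook1_seat below 0.016 m or distance between rack2_top and hook2_seat below 0.016 m)), for 0.3 s.
3. the dial's pointer stands at the long bar (value of joint dial between 1.954 and 2.234 rad), for 0.2 s.
At the end, for the whole second after the job is handed in: All three hooks point out of the station's front within 0.17 rad; the middle of every present rack's bail wire lies within 16 mm of a hook's seat, the rack hangs upright within 0.4 rad and is still (under 0.05 m/s); the dial reads 2.094 within 0.14 rad (all of step 2 and all of step 3 and linear speed of each of rack0, rack1, rack2 below 0.05 m/s); the robot touches nothing.
It fails at once if a bystander (flat case, petri dish) is moved more than 4 cm (distance of any of slide_box, petri_dish from where it was at the start of the episode above 0.04 m).
Of rack0, rack1, rack2 only 2 to 3 are there at a start; the rules pass over those that are not, and their reading is None.
At some moment in a run one of rack0, rack1, rack2 may be knocked a few centimetres aside while the robot is not near it.
Once in a run the grip may slacken for a moment while it holds something.
It also fails if it takes over 210 s, if anything falls off the work surface, if the arm or the gripper's body presses on something with over 40 N, if the wrist force passes 120 N, or if a joint passes its speed limit or range.

### The arm

A 7-joint arm with a two-finger parallel gripper is mounted at the origin on a cart in front of the work surface, level with it; the furniture and walls round the work are solid. World frame = base frame: x ahead of the robot, y to its left, z up, the work surface at z = 0. Lengths are in m, angles in rad, forces in N, time in s.
With the tool pointing down it reaches from about 0.425 to 0.875 m from the base axis. Payload 4.7 kg.
Tool frame: the origin (TCP) lies where the fingers leave the gripper's body, on its centre line; the fingertips stand 73 mm ahead of it and the grasp point (between the pads) lies 54 mm ahead of it (robot.nose_length is the distance from the TCP to the fingertips, in m); z points along the fingers, y is the line along which they close (so a half turn about z gives the same grasp; the last joint's range is limited). The gripper opens to 85 mm and grips with 20 to 120 N. Pads are 22 mm wide; open, the fingers measure 114 mm over their backs; the gripper's body (76 mm by 85 mm) begins 54 mm behind the grasp point. The pads swing forward as they close: fully open they stand 13 mm farther back than shut.
Start: joints at [-1.329, 0.321, -0.07, 1.45, 0.023, 1.371, -0.057], TCP at [0.147, 0.633, 0.304] pointing down, gripper open.
Joint ranges: [-2.86, 2.86], [-0.3, 2.09], [-1.38, 1.24], [0.06, 2.45], [-1.56, 4.7], [0.09, 2.05], [-2.69, 2.69]. Speed limits (rad/s): [2.57, 2.57, 3.14, 3.14, 3.14, 3.14, 3.14].

### API

Orientations are given as a 3x3 rotation matrix whose columns are the frame's x, y, z axes.
In Python, from cell import robot gives the robot as it stands. Calls block until the motion is done:
- robot.movep(position, orientation): joint-space move of the TCP to a pose.
- robot.servo_line(position, orientation=None, vel=0.15, until_force=None): straight line of the TCP; orientation=None keeps the orientation; vel is the mean speed in m/s. With until_force (N) it stops when the force on the tool has changed by that much, and returns True; else False.
- robot.set_joints(angles): joint-space move.
- robot.open_gripper() and robot.grab(f_grip=None): open the fingers fully, or close them until they stop; f_grip is the grip in N (None keeps the last).
- robot.wait(seconds).
- robot.ik(position, orientation): joint angles nearest the present ones, or None.
- robot.get_obs(): the state.
- robot.get_image(name): name is "scene" or "top" or "wrist"; returns a dict with "img" (384x512x3 uint8, blue, green, red), "camera_matrix" (3x3 intrinsics, pixels), "rvec" (rotation vector, rad) and "tvec" (3), from world to camera coordinates, as OpenCV has them. Camera axes: x right, y down, z forward; pixel columns grow to the right and rows downward; lengths in m; the calibration is good to about 2 mm. The wrist camera is an equidistant fisheye: a pixel r from the principal point sees the ray r / f radians off the axis. A picture is of the moment at which its call begins. There is no depth.
A pose or a line that the arm cannot do raises robot.MotionError and nothing moves.
- robot.sign_off(): hands the job in; it is judged then, once.
The state is a dict: "clock": time; "joint_pos": joint angles; "joint_vel": joint speeds; "effort": joint torques, N m; "tool_pos": TCP position; "orientation": TCP orientation; "contact_force": force on the tool from outside, world axes, zero at the start; "wrist_torque": the same for the moment, N m; "grip_width": finger opening in m; "grasp_force": force on a finger pad.
Only numpy, scipy, OpenCV 4.12 (cv2) and the standard library are available. Lean on these libraries where they do the work, as an engineer would, in place of code of your own. Each camera call takes 0.05 s, during which the arm holds its last target. There are 200 camera calls.

## Working session

There is one attempt and no reset: what is moved stays moved. The work goes in short steps, each a Python script; the robot and the scene stay as the last script left them, time stands still between calls to the robot, and variables do not carry over. Pictures are saved under pics/ and viewed, at most 14 in all, crops included, and the job is handed in when it is done.

```bash
ls; mkdir -p pics; python3 - <<'E'
from cell import robot
import cv2,numpy as np,pickle
o=robot.get_obs();print(o['clock'],o['tool_pos'],o['orientation'],o['grip_width'])
d={}
for n in("scene","top"):
    i=robot.get_image(n);d[n]=i;cv2.imwrite(f"pics/{n}0.png",cv2.resize(i["img"],(800,600),interpolation=cv2.INTER_CUBIC))
    R=cv2.Rodrigues(np.array(i["rvec"]))[0];print(n,i["camera_matrix"],(-R.T@np.array(i["tvec"]).ravel()),R[2])
E
```

```text
pics
0.0 [0.14672863 0.632812   0.30282258] [[-9.74182322e-01  2.25762461e-01 -3.39147211e-04]
 [ 2.25762696e-01  9.74180519e-01 -1.87651872e-03]
 [-9.32568786e-05 -1.90463815e-03 -9.99998182e-01]] 0.08549256625258006
scene [[384.36926231   0.         257.55674348]
 [  0.         384.36926231 187.01155537]
 [  0.           0.           1.        ]] [ 0.63405516 -0.34474964  1.03138984] [-0.13503763  0.48024366 -0.86667807]
top [[361.13757164   0.         251.02631313]
 [  0.         361.13757164 195.75821528]
 [  0.           0.           1.        ]] [0.39931613 0.10919937 1.0497851 ] [ 0.09685805  0.01373707 -0.9952034 ]
```

View pics/scene0.png

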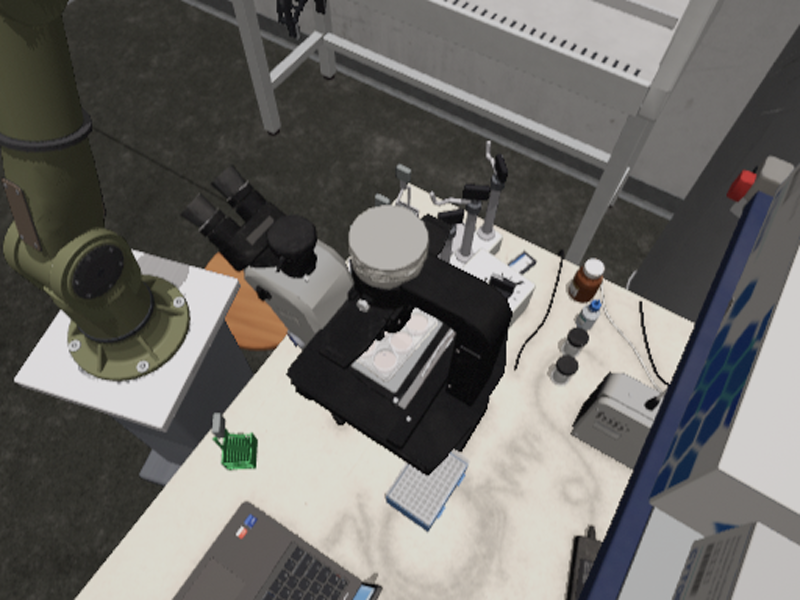

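View pics/top0.png

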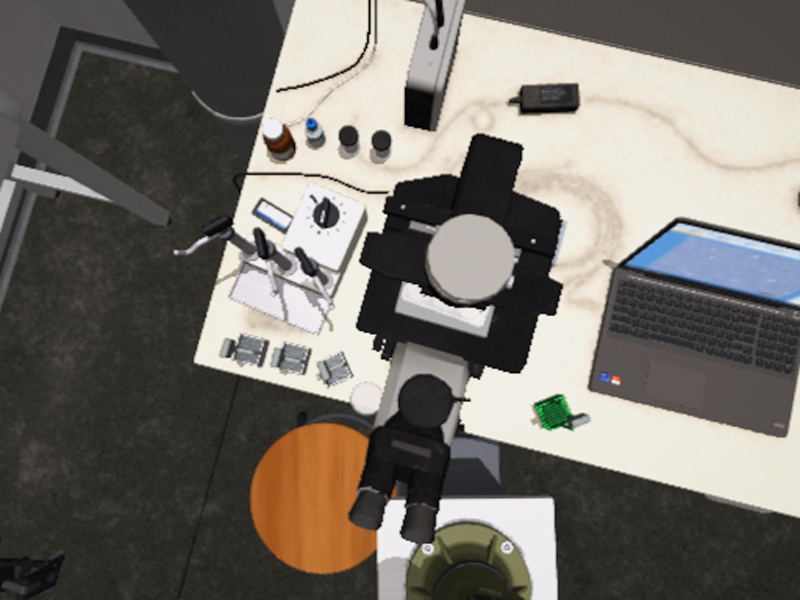

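The scene picture shows the station half hidden behind the microscope. The top picture shows three steel racks at (247,350), (293,358) and (335,370), with the green look-alike at (555,412). The three wings are near (215,228), (262,243) and (305,262), and the dial is at (325,213). I'll enlarge the top view.

```bash
cat > h.py <<'E'
import cv2,numpy as np
from cell import robot
def shot(n):
    i=robot.get_image(n);i["R"]=cv2.Rodrigues(np.array(i["rvec"]))[0];i["t"]=np.array(i["tvec"]).ravel();i["K"]=np.array(i["camera_matrix"]);return i
def ray(i,u,v,fish=False):
    K=i["K"];x=(u-K[0,2])/K[0,0];y=(v-K[1,2])/K[1,1]
    if fish:
        r=np.hypot(x,y);d=np.array([x/r*np.sin(r),y/r*np.sin(r),np.cos(r)])
    else:d=np.array([x,y,1.])
    return -i["R"].T@i["t"],i["R"].T@d
def atz(i,u,v,z,fish=False):
    c,d=ray(i,u,v,fish);return c+d*(z-c[2])/d[2]
def proj(i,p,fish=False):
    q=i["R"]@np.asarray(p,float)+i["t"];K=i["K"]
    if fish:
        r=np.hypot(q[0],q[1]);th=np.arctan2(r,q[2]);x,y=q[0]/r*th,q[1]/r*th
    else:x,y=q[0]/q[2],q[1]/q[2]
    return np.array([K[0,0]*x+K[0,2],K[1,1]*y+K[1,2]])
def crop(i,x0,y0,w,h,s,name):
    cv2.imwrite("pics/"+name,cv2.resize(i["img"][y0:y0+h,x0:x0+w],None,fx=s,fy=s,interpolation=cv2.INTER_CUBIC))
E
python3 - <<'E'
from h import *
i=shot("top");crop(i,105,115,150,150,4,"topc.png")
E
```

```text
(no output)
```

View pics/topc.png

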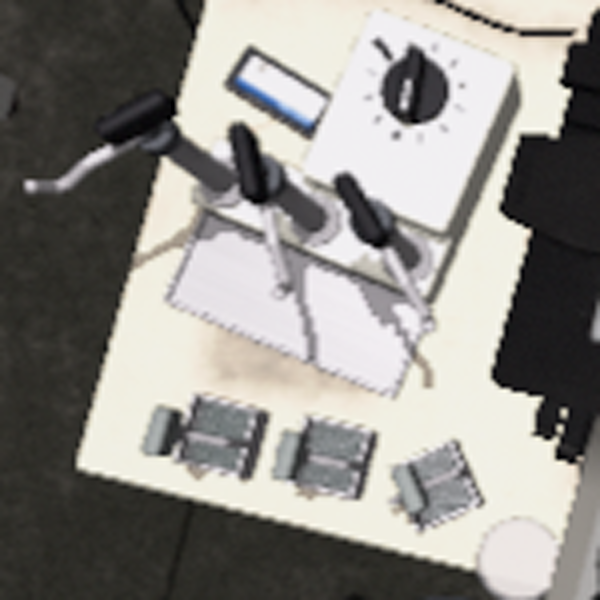

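The crop, in crop pixels, shows:
- **Wings:** (138,115), (250,163) and (363,210).
- **Hook tips:** (30,185), (285,290) and (430,322).
- **Dial:** the bar is centred near (413,88) with its white line pointing at the dot (397,135). The long bar is at (382,48).
- **Rack fins:** (163,430), (286,455) and (405,490).
- **Bystanders:** the slide case is at (280,90) and the petri dish at (518,558).

The racks are the three grey steel ones. The green one at (555,412) in the full view is the look-alike, and it's left alone.

```bash
python3 - <<'E'
from h import *
from scipy.optimize import least_squares
i=shot("top")
f=lambda x,y:(105+x/4,115+y/4)
for n,(x,y),z in [("w0",(138,113),.262),("w1",(248,161),.262),("w2",(360,208),.262),("t0",(30,185),.236),("t1",(285,290),.236),("t2",(430,322),.236),("dial",(414,84),.123),("dot",(397,135),.09),("bar",(382,48),.09),
 ("fin0",(158,430),.178),("fin1",(284,455),.178),("fin2",(405,490),.178),("bas0",(228,435),.045),("bas1",(340,458),.045),("bas2",(450,485),.045),("dish",(518,558),.01),("case",(280,90),.014),("trayFL",(167,298),.01),("trayFR",(397,395),.01),("hsgRL",(372,10),.09),("hsgRR",(520,72),.09),("hsgFR",(445,235),.09)]:
    p=atz(i,*f(x,y),z);print(n,p.round(4),round(np.hypot(*p[:2]),3))
    globals()[n]=p
def sw(q,l):
    c,s=np.cos(q[2]),np.sin(q[2]);return np.array([q[0]+c*l[0]-s*l[1],q[1]+s*l[0]+c*l[1]])
def r(q): return np.concatenate([sw(q,l)-m[:2] for l,m in [((0,.07),w0),((0,0),w1),((0,-.07),w2),((.105,-.035),dial)]])
s=least_squares(r,[*w1[:2],-.3]);print(s.x,s.fun.round(4))
for w,t in((w0,t0),(w1,t1),(w2,t2)):
    d=-(t-w)[:2];a=np.arctan2(d[1],d[0])-s.x[2];print("hook",(a+np.pi)%(2*np.pi)-np.pi,np.hypot(*d))
E
```

```text
w0 [0.5983 0.3673 0.262 ] 0.702
w1 [0.5699 0.3054 0.262 ] 0.647
w2 [0.5422 0.2431 0.262 ] 0.594
t0 [0.564  0.4376 0.236 ] 0.714
t1 [0.5005 0.2903 0.236 ] 0.579
t2 [0.4807 0.2078 0.236 ] 0.524
dial [0.6492 0.231  0.123 ] 0.689
dot [0.623  0.2471 0.09  ] 0.67
bar [0.6836 0.2571 0.09  ] 0.73
fin0 [0.4238 0.38   0.178 ] 0.569
fin1 [0.4075 0.3035 0.178 ] 0.508
fin2 [0.3853 0.2305 0.178 ] 0.449
bas0 [0.4233 0.3723 0.045 ] 0.564
bas1 [0.406  0.2941 0.045 ] 0.501
bas2 [0.3861 0.2178 0.045 ] 0.443
dish [0.3332 0.1734 0.01  ] 0.376
case [0.6761 0.344  0.014 ] 0.759
trayFL [0.5243 0.4268 0.01  ] 0.676
trayFR [0.4508 0.2594 0.01  ] 0.52
hsgRL [0.7103 0.2639 0.09  ] 0.758
hsgRR [0.6649 0.1632 0.09  ] 0.685
hsgFR [0.5539 0.215  0.09  ] 0.594
[ 0.56965556  0.30556519 -0.42839565] [ 0.0004  0.002  -0.0002  0.0001 -0.0016 -0.0012  0.0015 -0.0009]
hook -0.6880322643359476 0.07827286145933451
hook 0.6426571852161809 0.07101586776922651
hook 0.9489008622450728 0.07090765611610121
```

```bash
python3 - <<'E'
from h import *
a=shot("top");b=shot("scene");s=1.5625
for n,p,q in [("disc",(470,257),(388,235)),("headblack",(428,400),(292,240)),("eyeL",(367,512),(232,178)),("eyeR",(418,528),(198,212))]:
    c,d=ray(a,p[0]/s,p[1]/s);e,f=ray(b,q[0]/s,q[1]/s)
    M=np.stack([d,-f],1);x=np.linalg.lstsq(M,e-c,rcond=None)[0];P=c+d*x[0];Q=e+f*x[1];print(n,P.round(3),Q.round(3))
R=np.array(robot.get_obs()["orientation"])
# wanted tool: y axis along station-y rotated by hook angle
def ori(a): # tool y at world angle a, z down
    y=np.array([np.cos(a),np.sin(a),0]);z=np.array([0,0,-1.]);return np.stack([np.cross(y,z),y,z],1)
for p in [(.57,.306,.4),(.57,.306,.3),(.424,.376,.35),(.386,.224,.35),(.386,.224,.22),(.649,.231,.166),(.542,.242,.3)]:
  for a in (1.14,1.14+np.pi):
    r=robot.ik(p,ori(a));print(p,a,None if r is None else np.round(r,2))
E
```

```text
disc [0.506 0.035 0.466] [0.508 0.036 0.466]
headblack [0.35  0.076 0.333] [0.352 0.077 0.333]
eyeL [0.214 0.155 0.331] [0.221 0.158 0.329]
eyeR [0.19  0.092 0.316] [0.193 0.093 0.315]
(0.57, 0.306, 0.4) 1.14 [-0.73  0.29  0.26  1.31 -0.07  1.55  0.66]
(0.57, 0.306, 0.4) 4.281592653589793 [-1.28  0.43  1.07  1.33 -0.38  1.59 -2.26]
(0.57, 0.306, 0.3) 1.14 [-0.73  0.32  0.25  1.47 -0.08  1.36  0.66]
(0.57, 0.306, 0.3) 4.281592653589793 [-1.3   0.48  1.07  1.5  -0.42  1.41 -2.22]
(0.424, 0.376, 0.35) 1.14 [-0.91  0.12  0.15  1.6  -0.02  1.42  0.38]
(0.424, 0.376, 0.35) 4.281592653589793 [-1.7   0.19  1.06  1.62 -0.17  1.43 -2.62]
(0.386, 0.224, 0.35) 1.14 [-0.88 -0.15  0.27  1.86  0.04  1.43  0.52]
(0.386, 0.224, 0.35) 4.281592653589793 [ 0.65 -0.22 -1.06  1.82 -0.2   1.43 -2.37]
(0.386, 0.224, 0.22) 1.14 [-0.88 -0.06  0.28  2.05  0.02  1.15  0.54]
(0.386, 0.224, 0.22) 4.281592653589793 [ 0.72 -0.05 -1.26  2.01 -0.05  1.15 -2.52]
(0.649, 0.231, 0.166) 1.14 [-0.65  0.51  0.37  1.51 -0.19  1.16  0.89]
(0.649, 0.231, 0.166) 4.281592653589793 [-1.09  0.73  1.06  1.53 -0.66  1.27 -1.94]
(0.542, 0.242, 0.3) 1.14 [-0.73  0.2   0.31  1.61 -0.06  1.33  0.73]
(0.542, 0.242, 0.3) 4.281592653589793 [-1.33  0.32  1.07  1.63 -0.29  1.36 -2.23]
```

The microscope tops out at 0.466 m near y=0.035. The station side is clear for a vertical tool. I'll move over it and look with the wrist camera.

```bash
cat >> h.py <<'E'
TH=-.4284
def ori(a):
    y=np.array([np.cos(a),np.sin(a),0]);z=np.array([0,0,-1.]);return np.stack([np.cross(y,z),y,z],1)
def st(): 
    o=robot.get_obs();return f"t={o['clock']:.1f} p={np.round(o['tool_pos'],4)} w={o['grip_width']:.4f} g={o['grasp_force']:.1f} F={np.round(o['contact_force'],1)}"
E
python3 - <<'E'
from h import *
robot.movep([.3,.5,.42],ori(1.14));robot.movep([.47,.33,.5],ori(1.14));print(st())
i=shot("wrist");print(i["K"]);
import pickle;pickle.dump(i,open("w1.pkl","wb"))
cv2.imwrite("pics/w1.png",cv2.resize(i["img"],(800,600),interpolation=cv2.INTER_CUBIC))
S=np.array([.5697,.3056])
def sw(l,th=TH):
    c,s=np.cos(th),np.sin(th);return np.array([S[0]+c*l[0]-s*l[1],S[1]+s*l[0]+c*l[1]])
for n,p in [("w0",(*sw((0,.07)),.262)),("w1",(*S,.262)),("w2",(*sw((0,-.07)),.262)),("dial",(*sw((.105,-.035)),.123)),("f0",(.4238,.376,.178)),("f1",(.4075,.30,.178)),("f2",(.3855,.226,.178))]:print(n,(proj(i,p,True)*1.5625).round(1))
E
```

```text
t=2.2 p=[0.4685 0.3323 0.4989] w=0.0857 g=0.0 F=[-0.1  1.1 -0. ]
[[297.31863964   0.         254.16620629]
 [  0.         297.31863964 186.72607534]
 [  0.           0.           1.        ]]
w0 [508.4 394.4]
w1 [418.8 396. ]
w2 [327.6 395.1]
dial [380.8 413.7]
f0 [421.6 172.1]
f1 [331.6 192.2]
f2 [246.5 207. ]
```

View pics/w1.png

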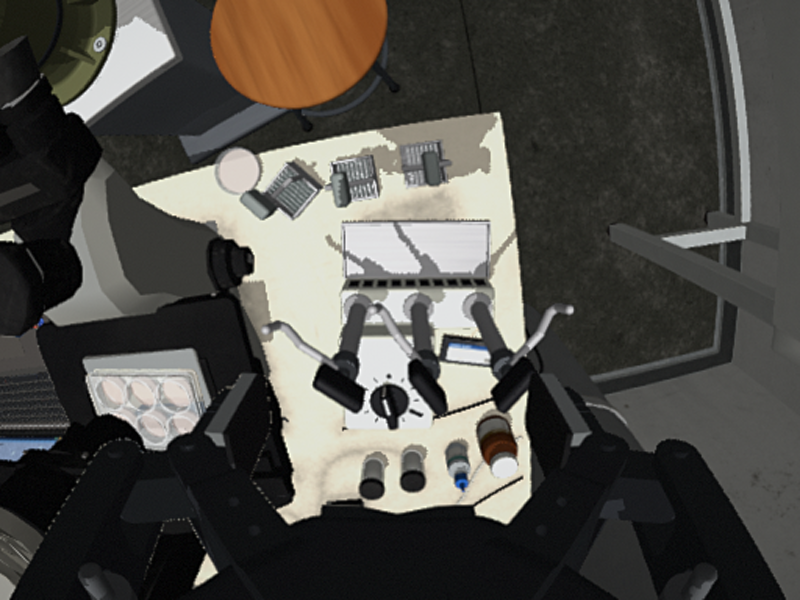

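The wings sit where predicted, within about 3 mm: (510,392), (425,393) and (334,392). The hook tips point off to the sides. The three steel racks are at the top, at (425,165), (350,182) and (280,195). Hook0 goes first, then hook1 and hook2, because that order keeps the fingers clear of the neighbouring wings.

```bash
cat >> h.py <<'E'
S=np.array([.5697,.3056])
def sw(l):
    c,s=np.cos(TH),np.sin(TH);return np.array([S[0]+c*l[0]-s*l[1],S[1]+s*l[0]+c*l[1]])
E
python3 - <<'E'
from h import *
A=TH+np.pi/2
for y,h in((.07,-.69),(0,.64),(-.07,.95)):
    p=sw((0,y));g=.304
    robot.movep([*p,.40],ori(A+h));robot.servo_line([*p,g],until_force=15,vel=.1);print(st())
    robot.grab(40);robot.wait(.2);print(st())
    n=4
    for k in range(1,n+1): robot.servo_line([*p,g],ori(A+h*(1-k/n)),vel=.1)
    robot.wait(.2);print(st(),robot.get_obs()["wrist_torque"])
    robot.open_gripper();robot.servo_line([*p,.40],vel=.15)
robot.movep([.47,.33,.5],ori(1.14));print(st())
i=shot("wrist");crop(i,145,110,240,180,3.33,"w2.png")
i=shot("top");crop(i,105,115,150,150,4,"topc2.png")
E
```

```text
t=4.1 p=[0.5991 0.3694 0.305 ] w=0.0857 g=0.0 F=[-0.5 -0.2  0.1]
t=5.0 p=[0.6017 0.3704 0.3045] w=0.0115 g=42.2 F=[10.4  6.  -3.6]
t=6.5 p=[0.6035 0.3723 0.3045] w=0.0115 g=41.6 F=[18.7 11.8 -7.1] [ 1.89930633 -3.3101982  -0.00435483]
t=9.7 p=[0.57   0.3058 0.3049] w=0.0851 g=0.0 F=[0.3 0.7 0.2]
t=10.6 p=[0.5686 0.3096 0.3045] w=0.0115 g=41.5 F=[-1.3  6.4  0.7]
t=12.0 p=[0.5687 0.3117 0.3045] w=0.0121 g=41.2 F=[ 1.8 12.1 -1.7] [ 1.94160464 -0.33636133  0.01755847]
t=15.6 p=[0.541  0.2421 0.3049] w=0.0856 g=0.0 F=[-0.9  0.2 -0.7]
t=16.4 p=[0.5392 0.2437 0.3043] w=0.0113 g=41.6 F=[-4.5  2.9  3.3]
t=18.2 p=[0.5387 0.2485 0.3044] w=0.0114 g=41.0 F=[-0.8 12.6 -0. ] [ 2.10382625  0.35957758 -0.02464481]
t=20.4 p=[0.4708 0.3288 0.4984] w=0.0852 g=0.0 F=[-0.7  0.3 -0.5]
```

View pics/w2.png

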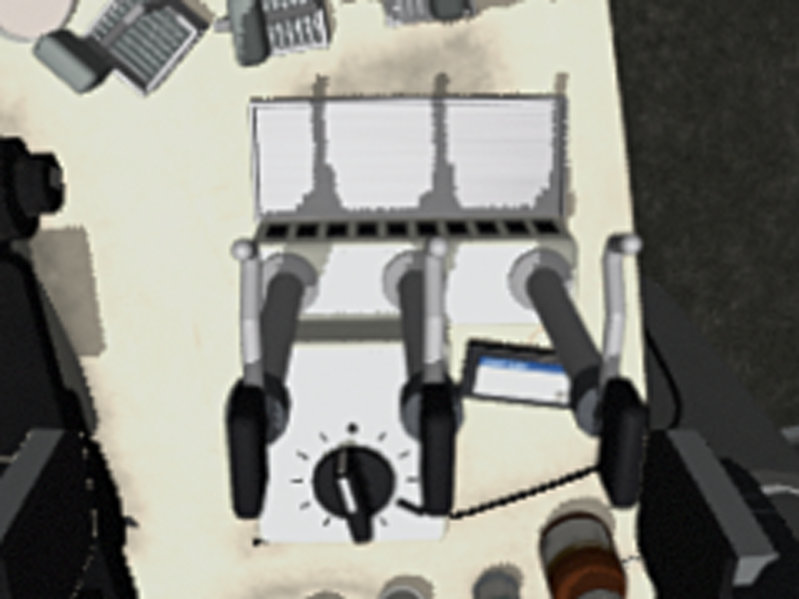

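All three hooks now point straight out over the tray: tips at (243,250), (437,245) and (628,243) in this crop, with the wings parallel. The grips show the wings about 5 mm further along station +y than my fit, so S gets corrected. Next I'll view the racks closely.

```bash
sed -i 's/^S=.*/S=np.array([.5718,.3102])/' h.py; python3 - <<'E'
from h import *
import pickle
robot.movep([.47,.33,.42],ori(1.14));robot.movep([.42,.34,.42],ori(1.14));print(st())
i=shot("wrist");t=shot("top");pickle.dump((i,t),open("r1.pkl","wb"))
crop(i,112,20,260,195,3,"w3.png")
print("cam",(-i["R"].T@i["t"]).round(3))
for z in(.178,):
  for p in [(.4238,.376),(.4075,.30),(.3855,.226)]:print(((proj(i,(*p,z),True)-[112,20])*3).round(1))
E
```

```text
t=21.2 p=[0.4195 0.3411 0.4234] w=0.0850 g=0.0 F=[ 0.  -1.3  0.5]
cam [0.349 0.374 0.495]
[512. 411.]
[305.1 455.7]
[112.2 484.3]
```

View pics/w3.png

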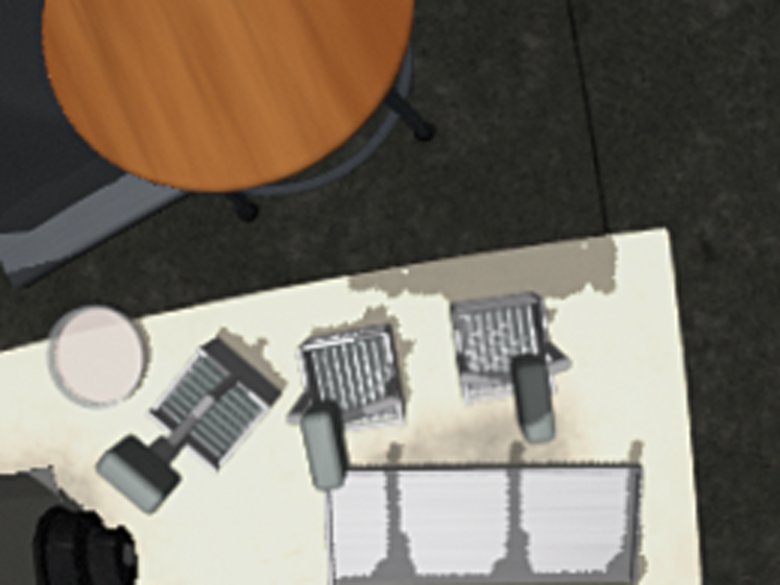

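Rack fins in this crop are at (535,400), (323,445) and (140,475). The petri dish is at (98,355). Fitting the fin and basket outlines to the box model gives poses.

```bash
cat >> h.py <<'E'
from scipy.optimize import minimize
def box(p,yaw,L,W,z0,z1):
    c,s=np.cos(yaw),np.sin(yaw)
    return [(p[0]+c*a-s*b,p[1]+s*a+c*b,z) for a in(-L/2,L/2) for b in(-W/2,W/2) for z in(z0,z1)]
def hull(i,pts,fish): return cv2.convexHull(np.array([proj(i,q,fish) for q in pts],np.float32))
def iou(h,g):
    a=cv2.intersectConvexConvex(h,g)[0];return a/(cv2.contourArea(h)+cv2.contourArea(g)-a)
def fit(i,poly,fish,x0,dims):
    g=cv2.convexHull(np.array(poly,np.float32));best=None
    for y in(0,.3,-.3):
        f=lambda q:1-iou(hull(i,box(q[:2],q[2],*dims),fish),g)
        r=minimize(f,[*x0[:2],x0[2]+y],method="Nelder-Mead",options=dict(initial_simplex=np.array([x0[0],x0[1],x0[2]+y])+np.array([[0,0,0],[.01,0,0],[0,.01,0],[0,0,.2]]),maxiter=400))
        if best is None or r.fun<best.fun:best=r
    return best
FIN=(.030,.012,.146,.178)
E
python3 - <<'E'
from h import *
import pickle
i,t=pickle.load(open("r1.pkl","rb"))
C=lambda P:[(112+x/3,20+y/3) for x,y in P]
fins=[[(514,362),(540,353),(554,430),(550,441),(530,442)],[(303,408),(332,400),(347,478),(340,489),(316,489)],[(97,467),(127,436),(181,475),(152,512)]]
bas=[[(451,302),(541,292),(552,388),(464,400)],[(302,340),(390,325),(405,415),(315,428)],[(213,339),(284,383),(219,470),(150,411)]]
for f,b,x0 in zip(fins,bas,[(.4238,.376,TH),(.4075,.30,TH),(.3855,.226,TH-.6)]):
    r=fit(i,C(f),True,x0,FIN);q=fit(i,C(b),True,x0,(.05,.048,0,.045))
    print("fin",r.x.round(4),round(r.fun,3),"basket",q.x.round(4),round(q.fun,3))
for k,h in((0,.07),(1,0),(2,-.07)):print("wing",(proj(i,(*sw((0,h)),.262),True)).round(1))
E
```

```text
fin [ 0.4248  0.3856 -0.1024] 0.345 basket [ 0.4231  0.3854 -0.2391] 0.113
fin [ 0.4086  0.307  -0.3805] 0.29 basket [ 0.4049  0.3099 -0.3431] 0.193
fin [0.3886 0.2349 0.3757] 0.309 basket [ 0.3875  0.2344 -1.1425] 0.115
wing [348.2 321.3]
wing [285.2 325.4]
wing [219.4 325.5]
```

```bash
python3 - <<'E'
from h import *
import pickle
i,t=pickle.load(open("r1.pkl","rb"));w=pickle.load(open("w1.pkl","rb"));s=1.5625
print("w1: dot",atz(w,389/s,376/s,.09,1),"FL",atz(w,490/s,221/s,.01,1),"FR",atz(w,343/s,222/s,.01,1),"dial",atz(w,389/s,402/s,.115,1))
C=lambda x,y:(112+x/3,20+y/3)
print("r1: FL",atz(i,*C(640,465),.01,1),"dish",atz(i,*C(98,355),.01,1))
print("top dish .3332 .1734, FL .5243 .4268 FR .4508 .2594, dot .623 .2471; w1 dish",atz(w,238/s,170/s,.01,1))
print("tableaware corner r1",atz(i,*C(667,228),0,1),"top",atz(t,105+78/4,115+467/4,0),"w1",atz(w,499/s,113/s,0,1))
for nm,im,fi in(("top",t,0),("wr",i,1)):
    print(nm,[cv2.contourArea(hull(im,box((.4066,.307),TH,*FIN),fi))])
    print(proj(im,(.4066,.307,.178),fi),hull(im,box((.4066,.307),TH,*FIN),fi)[:,0].round(1).tolist())
E
```

```text
w1: dot [0.62588595 0.25128003 0.09      ] FL [0.52317591 0.43376082 0.01      ] FR [0.45044582 0.26857096 0.01      ] dial [0.64459745 0.24308411 0.115     ]
r1: FL [0.52284537 0.43255092 0.01      ] dish [0.3338576  0.17766229 0.01      ]
top dish .3332 .1734, FL .5243 .4268 FR .4508 .2594, dot .623 .2471; w1 dish [0.33337864 0.17754154 0.01      ]
tableaware corner r1 [0.40449801 0.49950497 0.        ] top [0.4029948  0.49342937 0.        ] w1 [0.40514431 0.49819921 0.        ]
top [98.07628667645622]
[174.55947404 229.15007432] [[182.10000610351562, 224.6999969482422], [177.10000610351562, 235.6999969482422], [174.1999969482422, 235.89999389648438], [169.6999969482422, 233.89999389648438], [174.89999389648438, 222.39999389648438], [177.8000030517578, 222.6999969482422]]
wr [406.0550848431885]
[218.94798773 168.60822697] [[227.10000610351562, 174.10000610351562], [224.6999969482422, 181.60000610351562], [214.10000610351562, 181.60000610351562], [213.10000610351562, 155.3000030517578], [216.5, 149.89999389648438], [226.5, 149.8000030517578]]
```

The wrist camera agrees with the wing grips, and the top camera is about 5 mm low in y, so I'll use the wrist fits. In station coordinates the racks lie at (-0.165, 0.007), (-0.149, -0.070) and (-0.136, -0.145). I'll pick rack0 and hang it on hook0.

```bash
cat >> h.py <<'E'
A=TH+np.pi/2
def pick(p,yaw):
    robot.movep([*p,.33],ori(yaw+np.pi/2));hit=robot.servo_line([*p,.216],vel=.1,until_force=12);print("down",hit,st())
    robot.grab(60);robot.wait(.2);print("grab",st())
    robot.servo_line([*p,.40],vel=.12);print("lift",st())
def hang(y,zs=.311):
    a=ori(A)
    robot.servo_line([*sw((-.125,y)),.40],a,vel=.12);robot.servo_line([*sw((-.125,y)),.346],a,vel=.12);print("pre",st())
E
python3 - <<'E'
from h import *
pick((.4245,.3855),-.2);hang(.07)
i=shot("wrist");crop(i,130,100,240,180,3.3,"h0.png")
E
```

```text
down False t=23.1 p=[0.4249 0.3858 0.2168] w=0.0855 g=0.0 F=[0.2 0.3 0. ]
grab t=23.9 p=[0.4247 0.3854 0.2161] w=0.0113 g=59.3 F=[ 0.1 -0.4  0.5]
lift t=25.6 p=[0.4243 0.3853 0.3991] w=0.0114 g=59.0 F=[ 0.1 -0.6 -1.8]
pre t=27.0 p=[0.4871 0.4259 0.3467] w=0.0112 g=58.9 F=[ 1.   0.5 -1.8]
```

View pics/h0.png

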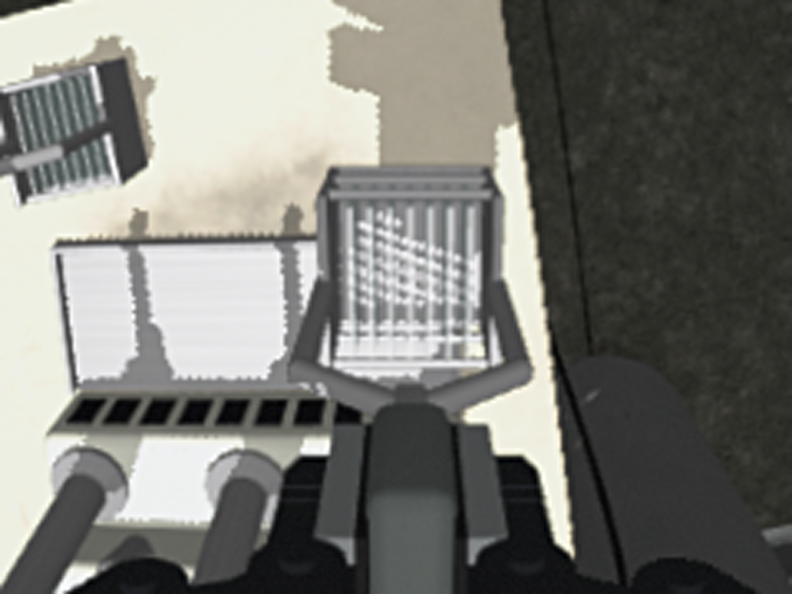

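Rack0 hangs square in the fingers, with its bail visible at (410,385). Threading it on now.

```bash
cat >> h.py <<'E'
def thread(y):
    h=robot.servo_line([*sw((-.060,y)),.346],vel=.08,until_force=6);print("in",h,st())
    if h:return False
    h=robot.servo_line([*sw((-.060,y)),.309],vel=.05,until_force=8);print("seat",h,st());return True
def release(y):
    robot.open_gripper();robot.wait(.3);p=robot.get_obs()["tool_pos"];print("rel",st())
    robot.servo_line([p[0],p[1],.42],vel=.1)
E
python3 - <<'E'
from h import *
if thread(.07): release(.07)
robot.movep([.47,.33,.42],ori(1.14));robot.movep([.42,.34,.42],ori(1.14));robot.wait(.3);print(st())
i=shot("wrist");import pickle;pickle.dump(i,open("r2.pkl","wb"));crop(i,112,20,260,195,3,"w4.png")
E
```

```text
in False t=28.0 p=[0.5457 0.3994 0.346 ] w=0.0114 g=58.9 F=[ 0.4  0.  -2.9]
seat True t=28.6 p=[0.5458 0.3994 0.3135] w=0.0111 g=59.9 F=[-0.3 -0.   4.9]
rel t=29.6 p=[0.5456 0.399  0.3122] w=0.0855 g=0.0 F=[ 0.5 -0.1  1.1]
t=32.0 p=[0.4209 0.3397 0.4195] w=0.0852 g=0.0 F=[-0.1 -0.5 -0.5]
```

View pics/w4.png

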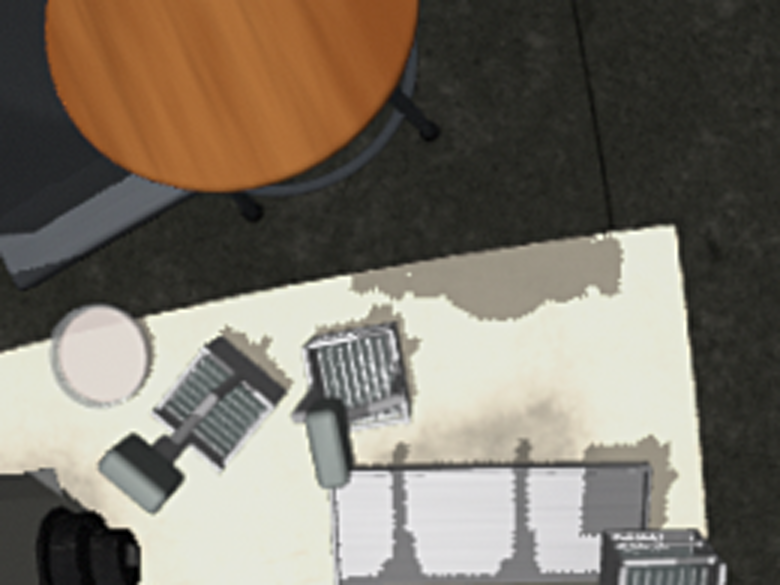

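Rack0 hangs over the tray at (660,560). Rack1 at (330,440) and rack2 at (145,475) haven't moved. Rack1 goes to hook1.

```bash
python3 - <<'E'
from h import *
pick((.4066,.308),-.36);hang(0)
if robot.get_obs()["grip_width"]>.005 and thread(0): release(0)
robot.movep([.47,.33,.42],ori(1.14));robot.movep([.42,.34,.42],ori(1.14));robot.wait(.3);print(st())
i=shot("wrist");import pickle;pickle.dump(i,open("r3.pkl","wb"));crop(i,112,50,260,195,3,"w5.png")
E
```

```text
down False t=33.8 p=[0.407  0.3083 0.2168] w=0.0854 g=0.0 F=[ 0.2  0.  -0.1]
grab t=34.7 p=[0.4066 0.308  0.2161] w=0.0112 g=60.9 F=[-1.   0.4  1.4]
lift t=36.4 p=[0.4064 0.3079 0.3992] w=0.0112 g=60.6 F=[-0.9  0.1 -1.5]
pre t=37.7 p=[0.4581 0.3621 0.3467] w=0.0112 g=60.6 F=[ 0.8 -0.4 -0.8]
in False t=38.7 p=[0.5167 0.3356 0.3459] w=0.0116 g=60.6 F=[-0.5 -0.7 -1.1]
seat True t=39.3 p=[0.5159 0.3361 0.314 ] w=0.0112 g=61.2 F=[-2.2  0.4  2.6]
rel t=40.3 p=[0.5165 0.3353 0.3137] w=0.0854 g=0.0 F=[-0.4  0.2 -0.4]
t=42.5 p=[0.421  0.3394 0.4196] w=0.0853 g=0.0 F=[-0.   0.8  0.2]
```

View pics/w5.png

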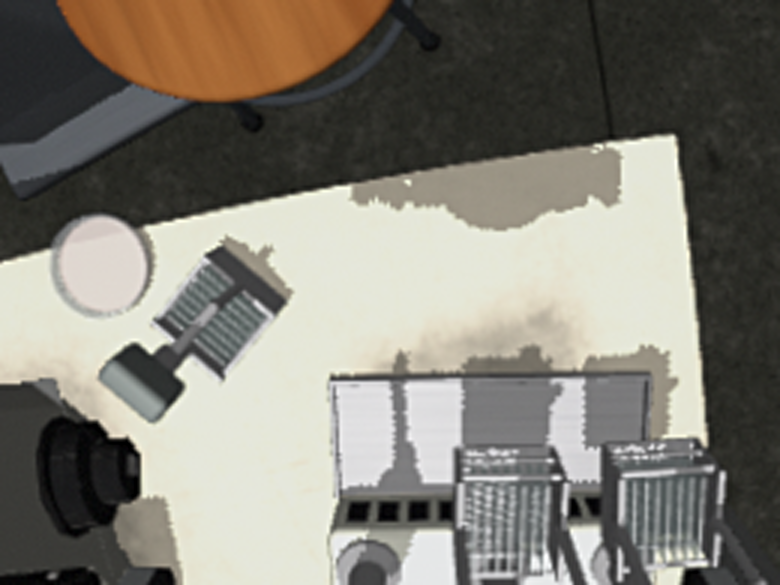

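Both racks hang, at (510,510) and (665,510). Rack2 hasn't moved, at (145,385). Before reaching I'll check the finger positions against the microscope knob at (100,475).

```bash
python3 - <<'E'
from h import *
import pickle
i=pickle.load(open("r3.pkl","rb"));w=pickle.load(open("w1.pkl","rb"))
c,d=ray(i,112+139/3,50+475/3,1);e,f=ray(w,253/1.5625,257/1.5625,1)
x=np.linalg.lstsq(np.stack([d,-f],1),e-c,rcond=None)[0];print("knob end",c+d*x[0],e+f*x[1])
yw=.40;p=np.array([.388,.2347])
for s in(-.043,-.057):
  for k in(-.011,.011):print((p+s*np.array([-np.sin(yw),np.cos(yw)])+k*np.array([np.cos(yw),np.sin(yw)])).round(3))
print("fin2 local dist",np.hypot(*p),robot.ik([*p,.216],ori(yw+np.pi/2)))
E
```

```text
knob end [0.43378313 0.18210531 0.10606977] [0.43333418 0.18147503 0.10628609]
[0.395 0.191]
[0.415 0.199]
[0.4   0.178]
[0.42  0.186]
fin2 local dist 0.45346233581191725 [-0.75471465 -0.03507111  0.14966279  2.03491046  0.00575033  1.14136783
  1.36325962]
```

The knob tops out well below the open fingertips, about 0.155 m, and is 14 mm aside, so it's clear. Rack2 goes to hook2.

```bash
python3 - <<'E'
from h import *
pick((.388,.2347),.40);hang(-.07)
if robot.get_obs()["grip_width"]>.005 and thread(-.07): release(-.07)
robot.movep([.47,.33,.44],ori(1.14));robot.movep([.42,.33,.44],ori(1.14));robot.wait(.3);print(st())
i=shot("wrist");import pickle;pickle.dump(i,open("r4.pkl","wb"));crop(i,130,100,250,187,3.2,"w6.png")
E
```

```text
down False t=44.7 p=[0.3884 0.235  0.2167] w=0.0857 g=0.0 F=[ 0.7 -0.2  0.2]
grab t=45.6 p=[0.388  0.2346 0.2159] w=0.0112 g=60.9 F=[ 0.1  0.7 -1.3]
lift t=47.2 p=[0.3878 0.2346 0.3992] w=0.0115 g=60.8 F=[ 0.5  0.3 -1. ]
pre t=48.8 p=[0.4292 0.2984 0.3465] w=0.0112 g=60.8 F=[-0.  -0.6 -0.7]
in False t=49.8 p=[0.4877 0.2719 0.3459] w=0.0116 g=60.8 F=[-0.2  1.1 -1.5]
seat True t=50.4 p=[0.4904 0.2699 0.3147] w=0.0111 g=60.9 F=[ 3.   0.3 -1.4]
rel t=51.4 p=[0.49   0.2702 0.3156] w=0.0853 g=0.0 F=[-0.6 -0.6 -0.1]
t=53.6 p=[0.4209 0.3294 0.4396] w=0.0854 g=0.0 F=[ 0.4 -0.5 -0.2]
```

View pics/w6.png

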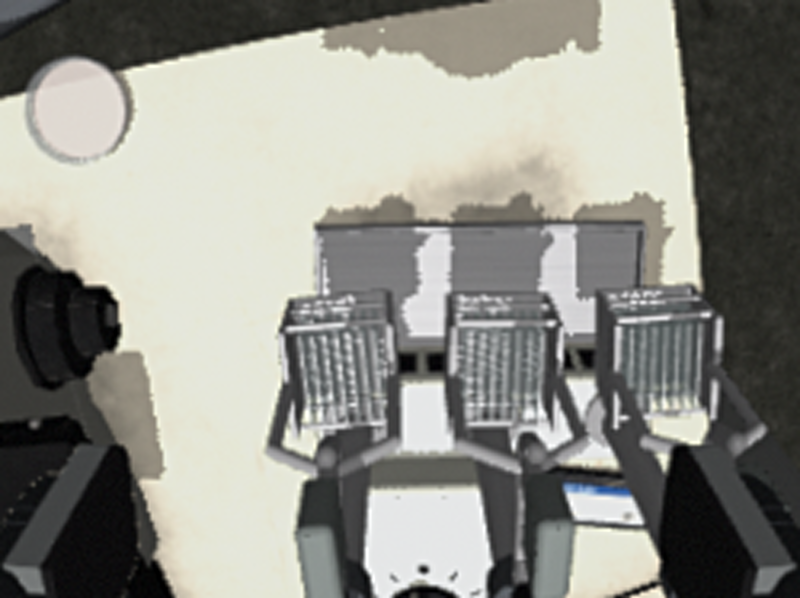

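All three racks hang: bails sit on the hooks at (330,455), (535,455) and (740,440), with fins upright. The dial comes next. The wrist camera would hit the wings if it faced them, so I'll grip the bar lengthwise for the first 60°. Then I'll regrip across it for the rest, keeping the camera side clear.

```bash
python3 - <<'E'
from h import *
p=sw((.105,-.035));print(p)
def o1(d):return ori(A-np.pi/2-d)
def o2(d):return ori(A-d)
robot.movep([.5,.36,.44],o1(0));robot.movep([*p,.42],o1(-.12));print(np.round(robot.get_obs()["joint_pos"],2))
h=robot.servo_line([*p,.176],vel=.12,until_force=10);print(h,st())
if not h:
    robot.grab(30);robot.wait(.2);print(st())
    for d in np.linspace(-.12,1.05,5)[1:]: robot.servo_line([*p,.176],o1(d),vel=.1)
    robot.wait(.2);print(st());robot.open_gripper();robot.servo_line([*p,.24],vel=.1)
    robot.servo_line([*p,.24],o2(1.05),vel=.1);i=shot("wrist");crop(i,130,180,250,187,3.2,"d1.png")
    print(np.round(robot.get_obs()["joint_pos"],2),st())
E
```

```text
[0.65277176 0.23474422]
[-0.58  0.4   0.29  1.13 -0.11  1.62 -0.62]
False t=58.0 p=[0.6531 0.2349 0.1767] w=0.0854 g=0.0 F=[-0.  -0.5  1.2]
t=58.6 p=[0.6535 0.2345 0.1767] w=0.0454 g=31.2 F=[ 2.1 -0.8  4.4]
t=60.6 p=[0.6522 0.2362 0.1767] w=0.0452 g=31.4 F=[-0.9  1.7  5.9]
[-0.55  0.45  0.22  1.42 -0.1   1.28 -0.22] t=63.6 p=[0.6527 0.2348 0.2399] w=0.0856 g=0.0 F=[ 0.5 -0.4  0.1]
```

View pics/d1.png

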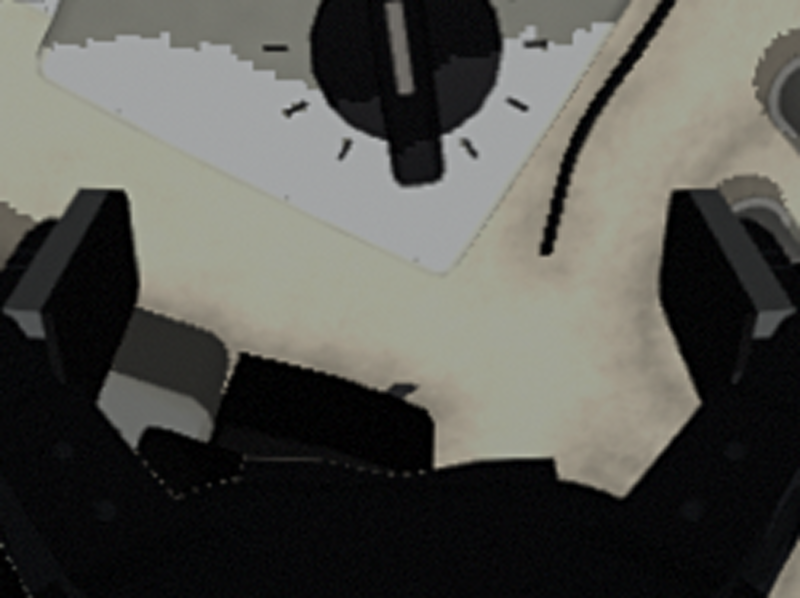

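The bar lies upright in the image at (410,90), between the fingers, with its white line toward the top. That's the turn I intended. Regripping across it and turning to 2.094.

```bash
python3 - <<'E'
from h import *
p=sw((.105,-.035))
def o2(d):return ori(A-d)
h=robot.servo_line([*p,.176],vel=.1,until_force=10);print(h,st())
robot.grab(30);robot.wait(.2);print(st())
for d in np.linspace(1.05,2.094,5)[1:]: robot.servo_line([*p,.176],o2(d),vel=.1)
robot.wait(.2);print(st());robot.open_gripper();robot.servo_line([*p,.42],vel=.15)
robot.movep([.47,.33,.5],ori(1.14));robot.wait(.3);print(st())
i=shot("wrist");crop(i,130,80,250,187,3.2,"end.png")
E
```

```text
False t=64.4 p=[0.6532 0.2348 0.1766] w=0.0855 g=0.0 F=[ 0.1  0.7 -0.5]
t=65.3 p=[0.6541 0.2342 0.1765] w=0.0109 g=33.6 F=[ 6.  -0.9 -0.9]
t=67.1 p=[0.6523 0.2352 0.1764] w=0.0115 g=34.5 F=[-0.  -0.3  5.6]
t=71.4 p=[0.4703 0.3299 0.4998] w=0.0855 g=0.0 F=[ 0.   0.2 -0. ]
```

View pics/end.png

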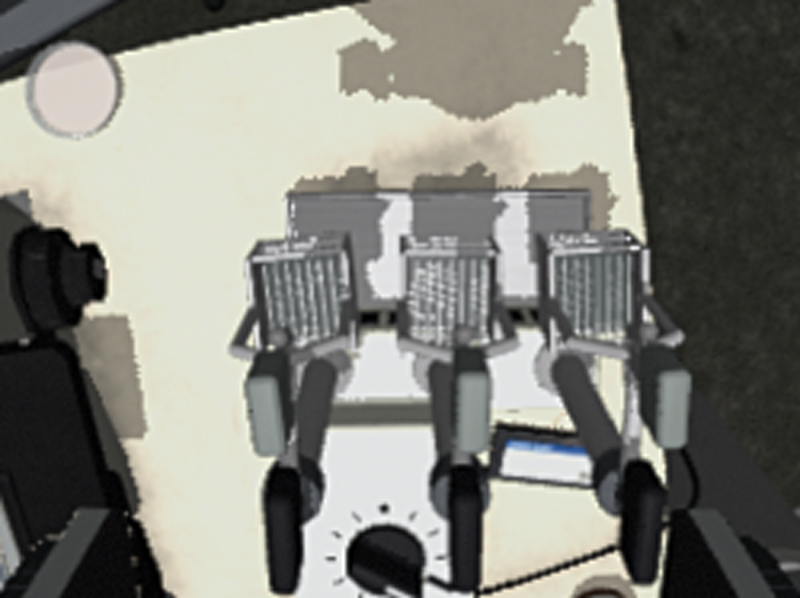

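All three racks hang on forward-pointing hooks. The dial bar points at the long bar near (435,583). The dish and case are where they were.

```bash
python3 - <<'E'
from h import *
print(robot.sign_off(),st())
E
```

```text
the job is handed in; nothing more can be done
the job is handed in; nothing more can be done
```

The job is handed in at about 71 s on the robot's clock: all three hooks point out over the tray, the three steel racks hang one to a hook, the dial points at the long bar, and the case, dish and green rack were left alone; no verdict came back.

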